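# Plant the laser target in its shuttered socket

### The job

Take the red laser target out of the open case, set its foot on the black sprung cover of the orange base near one end of the window, and slide it along the window's centre line, pressing lightly all the time so that the cover is never pushed down near its stop, until the foot drops into the hidden socket. Push the target down until its flange sits flat on the cover, then let go so that it stands there upright by itself. Do not strike or force anything hard, and leave the laser level, the tape rolls and the dish where they are.

Things in the scene. Friction and masses are not known exactly. Their poses are not given: they have to be found in the camera images.
- target: Red laser target, 0.2 to 0.33 kg, rigid. Origin: bottom tip of its foot; z up its axis. Upwards: steel foot 12 mm diameter, 25 mm long (nose tapers to 6 mm over the last 5 mm); flange 36 mm diameter, 25-31 mm up; neck 18 mm; flat red blade 41-91 mm up, 14 mm thick (x), 50 mm wide (y). Starts upright in the case's foam, foot in a 16 mm hole, flange on the foam: lift it straight up.
- case: Open black hard case, fixed, 166 x 216 mm, rim 60 mm high, filled with grey foam whose top is 56 mm above the table; the target's hole is in its middle. The lid lies open on the table on the +x side, 26 mm high, reaching 237 mm from the origin. Origin: on the table, under the middle of the foam.
- base: Orange base rail, fixed, 280 mm long (x), 100 wide (y), 52 high. Origin: centre of its underside. A window 136 x 56 mm in its top shows the flat black cover. One socket is hidden in the cover under a flush black shutter: a hole 15 mm (x) by 19 mm (y), deeper than the foot, at y = 0 and anywhere from x = -32 to +32 mm, different each time. At x = -44 and +44 mm the cover is always plain.
- cover (a joint): How far the cover is pressed down, m: 0 unloaded, stop at 0.012. It floats up and down on springs: it gives at about 1 N and takes 0.8 N more per mm (about 3 N at 0.003, 7 N at 0.008). It stays level and does not shift sideways.
- shutter (a joint): How far the shutter is pushed down below the cover's surface, m: 0 flush, 0.025 with the foot fully in. Its spring is weak (0.4 to 0.8 N, less than the target's weight), so a foot that presses on the cover drops in when it comes over the socket, and the pressing force falls to about 1 N.
- level: Black and red laser level on a small tripod, bystander, loose, about 75 x 65 x 142 mm high. Origin at the centre of its underside.
- tape_a: Black roll of tape, bystander, loose, 84 mm diameter, 45 mm high, lying flat. Origin at the centre of its underside.
- tape_b: Grey roll of tape, bystander, loose, 84 mm diameter, 45 mm high, lying flat. Origin at the centre of its underside.
- dish: Small white dish, bystander, loose, 100 mm diameter, 18 mm high. Origin at the centre of its underside.
- target_grip (a point): Point in the middle of the blade's thickness and width, 70 mm above the foot's tip: a good place to grip from above, across the 14 mm thickness (the target's x).
- window (a point): Centre of the base's window, on the surface of the unloaded cover, 46 mm above the table and 6 mm below the base's top; axes as the base. The target's flange fits in the window with its centre within 48 mm (x) and 9 mm (y) of here.
Things that resemble listed ones, but are neither listed nor needed, are in the scene too. Leave any purple look-alike of the target alone.

How it is judged:
By the outcome, as a careful person would: the job done as asked, in the order asked, and still so for the second after the job is handed in, with the robot touching nothing.
It also fails if it takes over 64 s, if anything falls off the work surface, if the arm or the gripper's body presses on something with over 40 N, if the wrist force passes 120 N, or if a joint passes its speed limit or range.

### The arm

A 6-joint arm with a two-finger parallel gripper is mounted at the origin on the work surface. World frame = base frame: x ahead of the robot, y to its left, z up, the work surface at z = 0. Lengths are in m, angles in rad, forces in N, time in s.
With the tool pointing down it reaches from about 0.35 to 0.975 m from the base axis. Payload 17.4 kg.
Tool frame: the origin (TCP) lies where the fingers leave the gripper's body, on its centre line; the fingertips stand 73 mm ahead of it and the grasp point (between the pads) lies 54 mm ahead of it; z points along the fingers, y is the direction in which the jaws open and shut (so a half turn about z gives the same grasp; the last joint's range is limited). The gripper opens to 85 mm and grips with 20 to 120 N. Pads are 22 mm wide; open, the fingers measure 114 mm over their backs; the gripper's body (76 mm by 85 mm) begins 54 mm behind the grasp point. The pads swing forward as they close: fully open they stand 13 mm farther back than shut.
Start: joints at [1.179, 0.116, 1.442, -0, 1.584, -0.038], TCP at [0.234, 0.633, 0.304] pointing down, gripper open.
Joint ranges: [-2.83, 2.83], [-0.83, 2.19], [0.07, 2.5], [-1.14, 4.28], [0.01, 3], [-2.97, 2.97]. Speed limits (rad/s): [1.89, 1.89, 2.22, 3.14, 3.14, 3.14].

### API

Orientations are given as a unit quaternion [x, y, z, w].
In Python, from rig import robot, cams gives the robot as it stands.
- The arm moves only by the shell command python3 -m jog 'ROWS' [OPENING] [FORCE]. ROWS is JSON, a list of rows, each a list of 4 numbers: the shift along the tool's x, y, z in m, then the turn about the tool's z in rad. In form: [[tx, ty, tz, twist], ...]. A call has 1 to 12 rows; each row is the pose to reach, as a shift and turn from the pose commanded when the call began, along the tool's axes at that moment; what a row does not reach only later rows make up. A row lasts 1/12 s, in which the tool goes at most 41.7 mm and 7.16 degrees, less where a joint would pass 70% of its speed; a pose out of reach is approached as far as the arm can. A call with a gripper value outside its range is refused whole. OPENING is the opening, from -1 (shut) to 1 (fully open), set as the call begins (- or left out, the last holds). The fingers move at their own pace and stop on an object; FORCE is the grip in N (left out, the last holds). Time passes only in rows, so rows that repeat a pose let the fingers close. It gives the time, the measured TCP pose, the force and the opening at its end, in the units of the state.
- robot.state(): the state, without advancing time (a new reading comes with each control period).
- cams.capture(name): name is "side" or "top" or "wrist"; returns a dict with "pixels" (400x640x3 uint8, red, green, blue), "z_map" (400x640 float32, m along the optical axis (not along the pixel's ray), 0 where there is no reading), "mtx" (3x3 intrinsics, pixels), "cam_to_world" (4x4, takes a point from camera to world coordinates). Camera axes: x right, y down, z forward; pixel columns grow to the right and rows downward; lengths in m; the calibration is good to about 2 mm. The wrist camera is an equidistant fisheye: a pixel r from the principal point sees the ray r / f radians off the axis. A picture is of the moment at which its call begins.
- robot.hand_in(): hands the job in, once; it reports no verdict.
Trained networks look in the newest picture that a camera, given by its name, has taken for a name from the list of things; names that differ only in an ending like _2 or _b are one class to them, and where a whole thing is asked for, a point or a joint stands for the part that bears it (a point fixed in the world has none). Each returns a list of dicts, best first, with "score" (0 to 1); they miss things now and then, are a little off and sometimes report something else, mostly with a low value. They report only what shows in the picture. A call takes as long as a camera call. They do not tell look-alikes from the thing itself.
- cams.trace(camera, label): "pixels" (400x640 bool, what is visible of it).
- cams.place_of(camera, label): "at" ([x, y, z] in m, in world coordinates, good to about 4 mm: a listed point, or the origin of a listed thing).
The state is a dict: "time_s": time; "q": joint angles; "dq": joint speeds; "joint_efforts": joint torques, N m; "ee_pos": TCP position; "eef_rot": TCP orientation; "force": force on the tool from outside, world axes, zero at the start; "moment": the same for the moment, N m; "gripper_width": finger opening in m.
Only numpy, scipy, OpenCV 4.12 (cv2) and the standard library are available. Lean on these libraries where they do the work, as an engineer would, in place of code of your own. Each camera call takes 0.05 s, during which the arm holds its last target.

## Working session

There is one attempt and no reset: what is moved stays moved. The work goes in short steps, Python scripts to look and compute and a shell command to move; the robot and the scene stay as the last step left them, time stands still between calls to the robot, and variables do not carry over. Pictures are saved under pics/ and viewed, and the job is handed in when it is done.

```bash
ls; mkdir -p pics; python3 - <<'E'
from rig import robot,cams
import cv2
s=robot.state(); print({k:(v if not hasattr(v,'round') or isinstance(v,float) else v.round(3)) for k,v in s.items()})
for n in ['side','top','wrist']:
    c=cams.capture(n); cv2.imwrite(f'pics/a_{n}.png',c['pixels'][:,:,::-1])
    for l in ['target','case','base','window','target_grip','level','tape_a','dish']:
        try: print(n,l,[(round(float(d['score']),2),[round(float(x),3) for x in d['at']]) for d in cams.place_of(n,l)][:4])
        except Exception as e: print(n,l,e)
E
```

```text
pics
{'time_s': 0.0, 'q': array([ 1.179,  0.116,  1.442, -0.   ,  1.584, -0.038]), 'dq': array([-0.001,  0.   , -0.001, -0.002,  0.   , -0.   ]), 'joint_efforts': array([-1.0000e-03, -7.3201e+01, -6.3246e+01, -0.0000e+00,  7.0000e-03,
        0.0000e+00]), 'ee_pos': array([0.234, 0.633, 0.303]), 'eef_rot': array([ 0.176,  0.984, -0.001, -0.   ]), 'force': array([0.087, 0.375, 0.455]), 'moment': array([0.014, 0.035, 0.035]), 'gripper_width': 0.08582911421854401}
side target [(0.73, [0.576, 0.468, -0.002]), (0.46, [0.502, 0.215, 0.03])]
side case [(0.93, [0.504, 0.216, 0.002])]
side base [(0.76, [0.557, -0.258, 0.003])]
side window [(0.77, [0.554, -0.256, 0.046])]
side target_grip [(0.65, [0.579, 0.47, 0.073]), (0.5, [0.508, 0.218, 0.102])]
side level [(0.8, [0.681, -0.002, -0.002]), (0.48, [0.555, -0.255, 0.048])]
side tape_a [(0.85, [0.279, -0.286, 0.003]), (0.78, [0.303, 0.273, -0.003])]
side dish [(0.69, [0.497, 0.0, 0.002]), (0.33, [0.305, 0.272, -0.002]), (0.2, [0.278, -0.283, 0.001])]
top target [(0.65, [0.507, 0.213, 0.026]), (0.51, [0.578, 0.461, -0.001])]
top case []
top base [(0.82, [0.556, -0.261, -0.003])]
top window [(0.86, [0.555, -0.26, 0.051]), (0.56, [0.276, -0.282, -0.003])]
top target_grip [(0.72, [0.577, 0.47, 0.07]), (0.57, [0.504, 0.214, 0.096])]
top level [(0.64, [0.676, -0.001, -0.001])]
top tape_a [(0.87, [0.278, -0.281, -0.002]), (0.68, [0.3, 0.269, 0.003]), (0.21, [0.507, 0.218, 0.03])]
top dish [(0.69, [0.491, 0.002, -0.004])]
wrist target []
wrist case [(0.6, [0.505, 0.213, -0.004])]
wrist base []
wrist window []
wrist target_grip []
wrist level []
wrist tape_a [(0.81, [0.304, 0.27, 0.004]), (0.75, [0.281, -0.286, -0.001])]
wrist dish []
```

View pics/a_side.png

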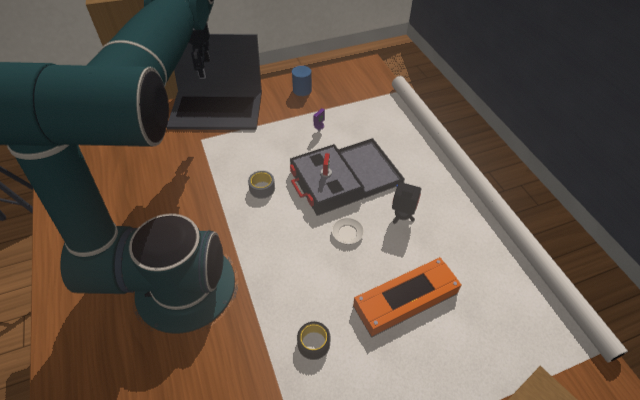

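View pics/a_top.png

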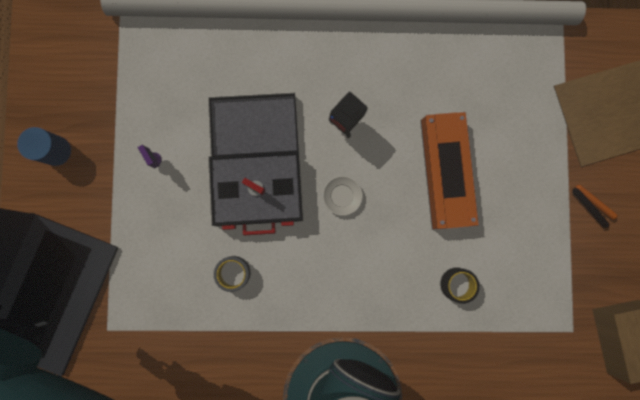

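View pics/a_wrist.png

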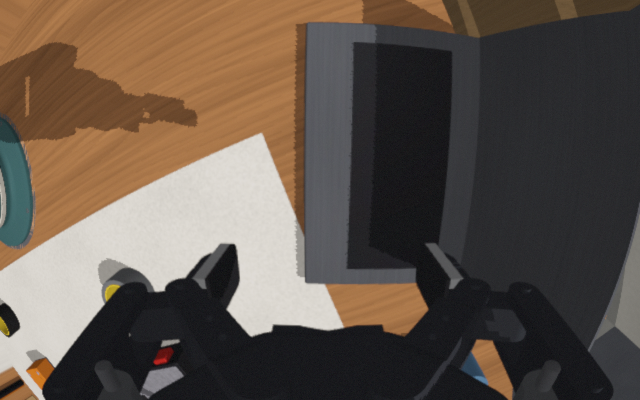

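```bash
cat > h.py <<'E'
from rig import robot,cams
import numpy as np,cv2
def cloud(c):
    z=c['z_map'].astype(float);K=c['mtx'];h,w=z.shape
    u,v=np.meshgrid(np.arange(w),np.arange(h))
    P=np.stack([(u-K[0,2])/K[0,0]*z,(v-K[1,2])/K[1,1]*z,z],-1)
    T=c['cam_to_world'];return P@T[:3,:3].T+T[:3,3]
def rect(p):
    r=cv2.minAreaRect((p[:,:2]*1000).astype(np.float32));b=cv2.boxPoints(r);
    e=b[1]-b[0];f=b[2]-b[1];l=e if np.hypot(*e)>np.hypot(*f) else f
    a=np.degrees(np.arctan2(l[1],l[0]));return np.round(r[0],1),np.round(r[1],1),round(float((a+90)%180-90),1)
E
python3 - <<'E'
from h import *
for n in ['top','side']:
    c=cams.capture(n);P=cloud(c);I=c['pixels'].astype(int);z=c['z_map']>0
    R,G,B=I[...,0],I[...,1],I[...,2]
    red=(R>90)&(R>2.2*G)&(R>2*B)&z
    near=(abs(P[...,0]-.505)<.06)&(abs(P[...,1]-.215)<.06)
    m=near&red&(P[...,2]>.075)
    p=P[m];q=np.median(p,0);print(n,'blade',len(p),p[:,2].min().round(3),p[:,2].max().round(3),p.mean(0).round(4),rect(p))
    t=p[p[:,2]>.115];print(' top',len(t),t.mean(0).round(4),rect(t))
    w,V=np.linalg.eigh(np.cov(p[:,:2].T));print(' pca',np.degrees(np.arctan2(V[1,1],V[0,1])).round(1),np.sqrt(w).round(4))
    nb=(abs(P[...,0]-.555)<.17)&(abs(P[...,1]+.258)<.11)&z
    o=nb&(R>120)&(R>1.5*G)&(G>1.2*B)&(P[...,2]>.047)
    cnt,_=cv2.findContours(o.astype(np.uint8),0,2);p=P[o];print(' base',rect(p),p[:,2].mean().round(4))
    k=nb&(R<60)&(P[...,2]>.03)&(P[...,2]<.06);k=cv2.morphologyEx(k.astype(np.uint8),cv2.MORPH_OPEN,np.ones((5,5)))>0
    p=P[k];print(' win',rect(p),p[:,2].mean().round(4),len(p))
    h=(P[...,2]>.05)&(P[...,2]<.07)&(abs(P[...,0]-.505)<.12)&(abs(P[...,1]-.215)<.14)
    print(' case',rect(P[h]))
    u0,v0=(253,185) if n=='top' else (326,163)
    cv2.imwrite(f'pics/b_{n}.png',cv2.resize(c['pixels'][v0-40:v0+40,u0-50:u0+50,::-1],None,fx=6,fy=6,interpolation=2))
E
```

```text
top blade 106 0.118 0.126 [0.5052 0.2134 0.1222] (array([505.4, 213.5]), array([46. , 11.4]), 60.8)
 top 106 [0.5052 0.2134 0.1222] (array([505.4, 213.5]), array([46. , 11.4]), 60.8)
 pca 60.6 [0.0033 0.0137]
 base (array([ 557.1, -259.3]), array([277.5,  98.9]), 5.6) 0.0524
 win (array([ 557.8, -260.5]), array([131.5,  52.8]), 5.1) 0.0464 1104
 case (array([501.5, 214.4]), array([176.1, 216. ]), -85.9)
side blade 43 0.117 0.126 [0.504  0.2148 0.1224] (array([503.8, 214.7]), array([48.8, 12.1]), 62.5)
 top 43 [0.504  0.2148 0.1224] (array([503.8, 214.7]), array([48.8, 12.1]), 62.5)
 pca 62.5 [0.0036 0.0142]
 base (array([ 555.9, -258.4]), array([281. , 100.2]), 5.5) 0.0521
 win (array([ 573.6, -265.1]), array([105.,  39.]), 13.1) 0.046 345
 case (array([500.4, 214.5]), array([178. , 223.8]), -86.3)
```

View pics/b_top.png

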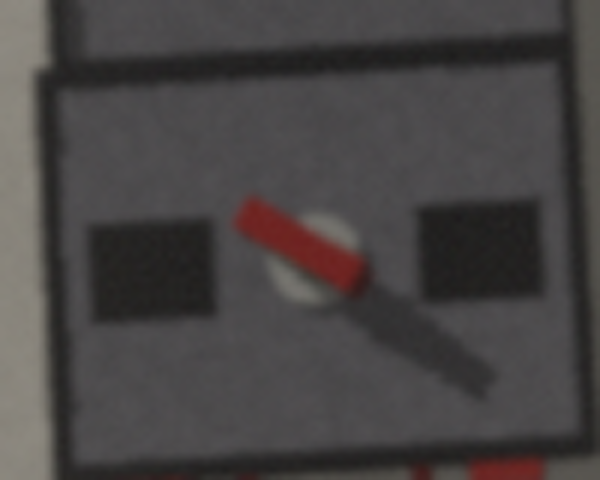

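View pics/b_side.png

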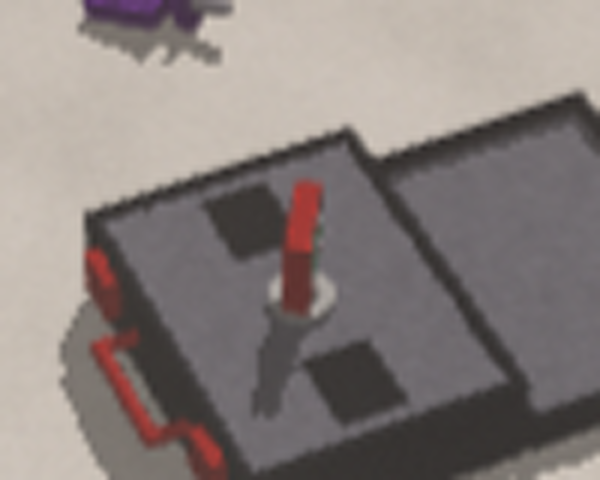

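The things that could be taken for the target are the red one at top (253,185) and the purple look-alike at (150,156). The crop shows the red one upright in the foam with its flange resting on it, so I choose that one.

```bash
cat >> h.py <<'E'
from scipy.spatial.transform import Rotation as Ro
def go(x,y,z,yaw=None):
    s=robot.state();R=Ro.from_quat(s['eef_rot']).as_matrix()
    cy=np.degrees(np.arctan2(R[1,1],R[0,1]))
    d=R.T@(np.array([x,y,z])-s['ee_pos'])
    print('t',round(s['time_s'],2),'pos',s['ee_pos'].round(4),'yaw',cy.round(2),'F',np.round(s['force'],2),'w',round(s['gripper_width'],4),'q',np.round(s['q'],2),'tilt',R[:,2].round(4))
    tw=None if yaw is None else round(float(np.radians(cy-yaw)),4)
    print('shift',d.round(4),'twist',tw,'dist',np.linalg.norm(d).round(3))
E
python3 -c "
from h import *
go(.5045,.214,.24,-28.5)"
```

```text
t 1.45 pos [0.2339 0.6332 0.3039] yaw 69.73 F [ 0.9  -0.04 -0.02] w 0.0853 q [ 1.18  0.12  1.44 -0.    1.58 -0.04] tilt [ 0. -0. -1.]
shift [-0.3991 -0.2995  0.0639] twist 1.7144 dist 0.503
```

```bash
python3 -m jog '[[-0.02,-0.015,0,0.1],[-0.052,-0.039,0.005,0.22],[-0.085,-0.064,0.01,0.34],[-0.118,-0.088,0.015,0.46],[-0.15,-0.113,0.02,0.58],[-0.183,-0.137,0.025,0.70],[-0.215,-0.161,0.03,0.82],[-0.248,-0.186,0.035,0.94],[-0.28,-0.21,0.04,1.06],[-0.313,-0.235,0.045,1.18],[-0.345,-0.26,0.05,1.3],[-0.365,-0.275,0.055,1.4]]' 1 && python3 -c "
from h import *
go(.5045,.214,.24,-28.5)"
```

```text
time_s: 2.45
ee_pos: [0.4822, 0.2458, 0.2489]
eef_rot: [0.771, 0.637, 0.0, 0.0]
force: [-0.8, 0.3, -0.8]
gripper_width: 0.0853
t 2.45 pos [0.4822 0.2458 0.2489] yaw -10.92 F [-0.85  0.3  -0.84] w 0.0853 q [ 0.42 -0.16  1.8  -0.    1.5   0.62] tilt [ 8.e-04 -3.e-04 -1.e+00]
shift [-0.027   0.0279  0.009 ] twist 0.3068 dist 0.04
```

```bash
python3 -m jog '[[-0.009,0.009,0.003,0.1],[-0.018,0.018,0.006,0.2],[-0.027,0.028,0.009,0.307],[-0.027,0.028,0.009,0.307],[-0.027,0.028,0.009,0.307]]' 1 && python3 - <<'E'
from h import *
c=cams.capture('wrist');cv2.imwrite('pics/c_w.png',c['pixels'][:,:,::-1])
go(.5045,.214,.155,-28.5)
c=cams.capture('side');cv2.imwrite('pics/c_s.png',cv2.resize(c['pixels'][80:260,200:480,::-1],None,fx=2.5,fy=2.5))
E
```

```text
time_s: 2.87
ee_pos: [0.5037, 0.2169, 0.2399]
eef_rot: [0.857, 0.515, -0.0, -0.0]
force: [-0.1, -0.4, 0.3]
gripper_width: 0.0851
t 2.92 pos [0.5035 0.2173 0.24  ] yaw -27.92 F [-0.44  0.37 -0.44] w 0.0857 q [ 0.36 -0.14  1.8   0.    1.48  0.85] tilt [-1.e-04  1.e-04 -1.e+00]
shift [-0.0024  0.0025  0.085 ] twist 0.0101 dist 0.085
```

View pics/c_w.png

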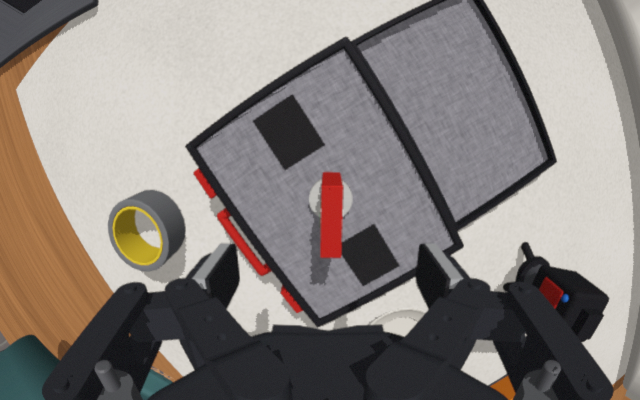

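View pics/c_s.png

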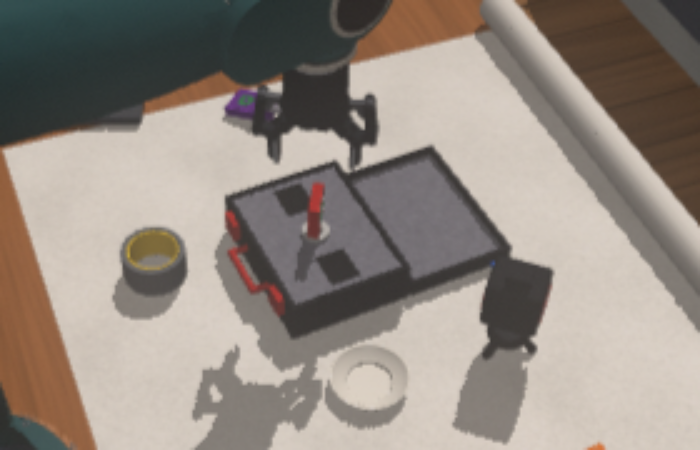

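The wrist picture shows the red blade at (332,215), nearly aligned and centred between the pads, which are about (220,265) and (440,265). I'll refine this from wrist depth.

```bash
cat >> h.py <<'E'
def fcloud(c):
    z=c['z_map'].astype(float);K=c['mtx'];h,w=z.shape
    u,v=np.meshgrid(np.arange(w),np.arange(h))
    a=(u-K[0,2])/K[0,0];b=(v-K[1,2])/K[1,1];r=np.hypot(a,b)+1e-12
    t=np.tan(r)/r
    P=np.stack([a*t*z,b*t*z,z],-1);T=c['cam_to_world'];return P@T[:3,:3].T+T[:3,3]
E
python3 - <<'E'
from h import *
c=cams.capture('wrist');P=fcloud(c);I=c['pixels'].astype(int);R,G,B=I[...,0],I[...,1],I[...,2]
red=(R>90)&(R>2.2*G)&(R>2*B)&(c['z_map']>0)&(abs(P[...,0]-.505)<.04)&(abs(P[...,1]-.215)<.04)
p=P[red&(P[...,2]>.117)];print(len(p),p.mean(0).round(4),rect(p))
w=(G>120)&(abs(R-B)<60)&(abs(P[...,0]-.505)<.03)&(abs(P[...,1]-.215)<.03);p=P[w];print('flange',rect(p),p[:,2].mean())
go(.5045,.214,.155,-28.5)
E
```

```text
1496 [0.5043 0.2157 0.1222] (array([503.9, 214.5]), array([49.6, 13.4]), 61.9)
flange (array([505., 215.]), array([60., 60.]), -0.1) 0.06342109141555337
t 3.02 pos [0.5033 0.2177 0.2402] yaw -27.91 F [ 0.31 -0.28 -0.44] w 0.0855 q [ 0.36 -0.14  1.8   0.    1.48  0.85] tilt [ 2.e-04  2.e-04 -1.e+00]
shift [-0.0027  0.0028  0.0852] twist 0.0102 dist 0.085
```

```bash
python3 -m jog '[[-0.0025,0.0026,0.015,0],[-0.0025,0.0026,0.03,0],[-0.0025,0.0026,0.045,0],[-0.0025,0.0026,0.06,0],[-0.0025,0.0026,0.072,0],[-0.0025,0.0026,0.08,0],[-0.0025,0.0026,0.085,0],[-0.0025,0.0026,0.085,0]]' 1 && python3 - <<'E'
from h import *
c=cams.capture('wrist');cv2.imwrite('pics/d_w.png',c['pixels'][:,:,::-1])
go(.5042,.2144,.155,-28.1)
E
```

```text
time_s: 3.68
ee_pos: [0.5044, 0.2138, 0.1542]
eef_rot: [0.857, 0.515, -0.0, -0.0]
force: [0.5, -0.9, -0.1]
gripper_width: 0.0853
t 3.73 pos [0.5047 0.2138 0.155 ] yaw -28.04 F [ 0.04 -0.62  0.86] w 0.0854 q [ 0.35 -0.08  1.89 -0.    1.34  0.84] tilt [-1.e-04 -1.e-04 -1.e+00]
shift [ 0.0003 -0.0007 -0.    ] twist 0.001 dist 0.001
```

View pics/d_w.png

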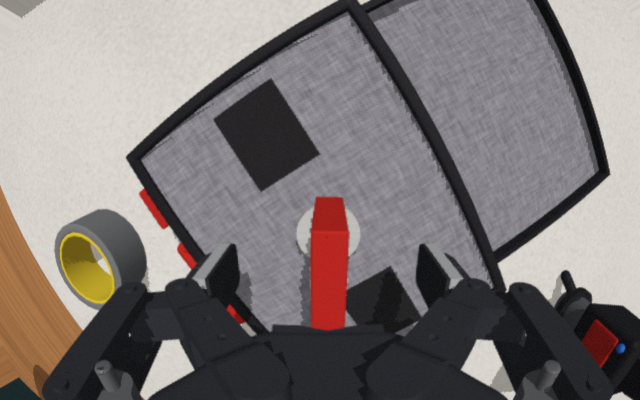

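The blade at (330,260) is centred between the pads, so I'll close on it.

```bash
python3 -m jog '[[0.0003,-0.0007,0,0],[0.0003,-0.0007,0,0],[0.0003,-0.0007,0,0],[0.0003,-0.0007,0,0],[0.0003,-0.0007,0,0],[0.0003,-0.0007,0,0],[0.0003,-0.0007,0,0],[0.0003,-0.0007,0,0],[0.0003,-0.0007,0,0],[0.0003,-0.0007,0,0]]' -1 50 && python3 - <<'E'
from h import *
go(.5042,.2144,.155,-28.1)
E
```

```text
time_s: 4.57
ee_pos: [0.5043, 0.2143, 0.1551]
eef_rot: [0.858, 0.514, 0.0, -0.0]
force: [-1.2, -0.2, 4.0]
gripper_width: 0.0134
t 4.57 pos [0.5043 0.2143 0.1551] yaw -28.08 F [-1.2  -0.15  3.97] w 0.0134 q [ 0.36 -0.08  1.89  0.    1.34  0.85] tilt [ 0.e+00  1.e-04 -1.e+00]
shift [ 0.     -0.0001  0.0001] twist 0.0004 dist 0.0
```

```bash
python3 -m jog '[[0,0,-0.004,0],[0,0,-0.01,0],[0,0,-0.018,0],[0,0,-0.03,0],[0,0,-0.045,0],[0,0,-0.065,0],[0,0,-0.085,0],[0,0,-0.105,0],[0,0,-0.12,0],[0,0,-0.13,0],[0,0,-0.135,0],[0,0,-0.135,0]]' && python3 - <<'E'
from h import *
for n in ['side','wrist']:
    c=cams.capture(n);I=c['pixels'][:,:,::-1]
    if n=='side': I=cv2.resize(I[60:240,220:480],None,fx=3,fy=3)
    cv2.imwrite(f'pics/e_{n}.png',I)
go(.55,-.26,.29,5.5)
print(robot.state()['force'],robot.state()['moment'])
E
```

```text
time_s: 5.57
ee_pos: [0.5044, 0.2143, 0.2912]
eef_rot: [0.858, 0.514, 0.001, 0.0]
force: [0.4, 0.3, -3.0]
gripper_width: 0.0137
t 5.67 pos [0.5041 0.2142 0.2892] yaw -28.08 F [ 0.21 -0.22 -2.54] w 0.0135 q [ 0.36 -0.16  1.74 -0.    1.57  0.85] tilt [-7.e-04 -3.e-04 -1.e+00]
shift [-0.3968  0.2637 -0.0007] twist -0.586 dist 0.476
[ 0.21053776 -0.21800947 -2.5429341 ] [0.01045073 0.0220329  0.01051716]
```

View pics/e_side.png

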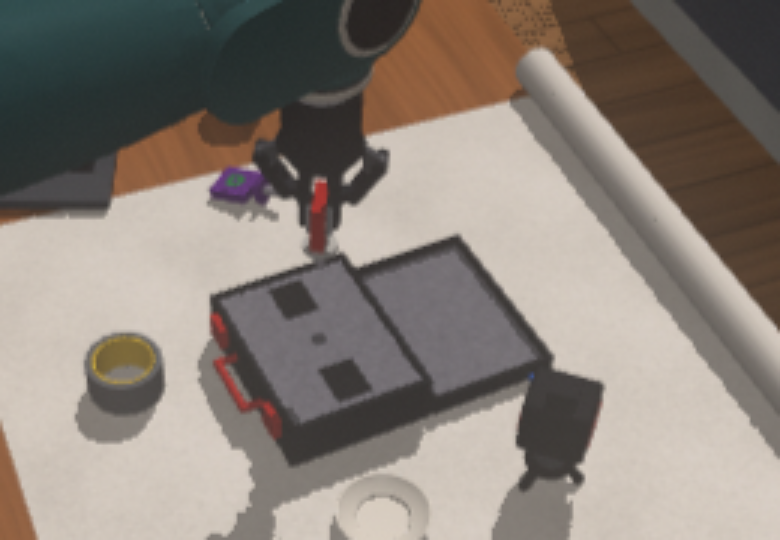

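View pics/e_wrist.png

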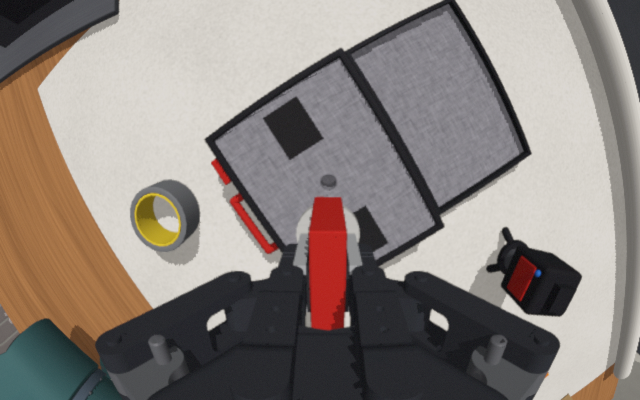

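```bash
python3 -m jog '[[-0.012,0.007,0,-0.03],[-0.036,0.02,0,-0.08],[-0.068,0.038,0,-0.13],[-0.103,0.057,0,-0.18],[-0.138,0.077,0,-0.23],[-0.173,0.096,0,-0.28],[-0.208,0.116,0,-0.33],[-0.243,0.135,0,-0.38],[-0.278,0.155,0,-0.43],[-0.312,0.174,0,-0.48],[-0.34,0.19,0,-0.53],[-0.36,0.2,0,-0.586]]' && python3 - <<'E'
from h import *
go(.5127,-.2632,.29,5.5)
E
```

```text
time_s: 6.67
ee_pos: [0.5107, -0.2003, 0.2885]
eef_rot: [0.672, 0.74, -0.0, -0.001]
force: [-0.5, 0.5, -2.5]
gripper_width: 0.0134
t 6.67 pos [ 0.5107 -0.2003  0.2885] yaw 5.54 F [-0.54  0.53 -2.46] w 0.0134 q [-0.42 -0.16  1.73 -0.    1.56 -0.52] tilt [-1.8e-03  3.0e-04 -1.0e+00]
shift [-0.0628 -0.0041 -0.0015] twist 0.0007 dist 0.063
```

```bash
python3 -m jog '[[-0.018,-0.001,0,0],[-0.035,-0.002,0,0],[-0.048,-0.003,0,0],[-0.056,-0.004,0,0],[-0.059,-0.004,0,0],[-0.06,-0.004,0,0],[-0.06,-0.004,0,0],[-0.06,-0.004,0,0]]' && python3 - <<'E'
from h import *
go(.5127,-.2632,.29,5.5)
c=cams.capture('wrist');P=fcloud(c);cv2.imwrite('pics/f_w.png',c['pixels'][:,:,::-1])
I=c['pixels'].astype(int);R,G,B=I[...,0],I[...,1],I[...,2]
o=(R>120)&(R>1.5*G)&(G>1.2*B)&(P[...,2]>.047)&(P[...,2]<.058)
p=P[o];print('base wrist',rect(p),p[:,2].mean())
for n in ['top','side']:
    c=cams.capture(n);I=c['pixels'][:,:,::-1]
    I=cv2.resize(I[60:280,360:520] if n=='top' else I[200:370,280:500],None,fx=3 if n=='side' else 2.7,fy=3 if n=='side' else 2.7)
    cv2.imwrite(f'pics/f_{n}.png',I)
E
```

```text
time_s: 7.33
ee_pos: [0.5131, -0.2569, 0.2899]
eef_rot: [0.672, 0.74, 0.0, -0.0]
force: [0.4, -0.9, -2.9]
gripper_width: 0.0132
t 7.33 pos [ 0.5131 -0.2569  0.2899] yaw 5.54 F [ 0.38 -0.87 -2.91] w 0.0132 q [-0.51 -0.1   1.68  0.    1.56 -0.61] tilt [ 1.e-04  1.e-04 -1.e+00]
shift [-0.0062 -0.001  -0.0001] twist 0.0006 dist 0.006
base wrist (array([ 554.6, -258.7]), array([279.4, 100. ]), 5.5) 0.05218266390465696
```

View pics/f_w.png

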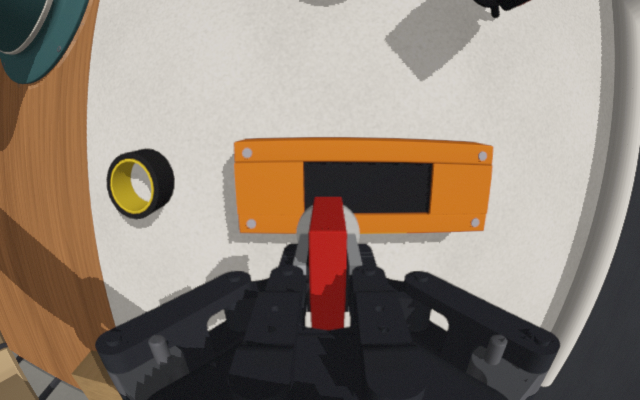

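View pics/f_side.png

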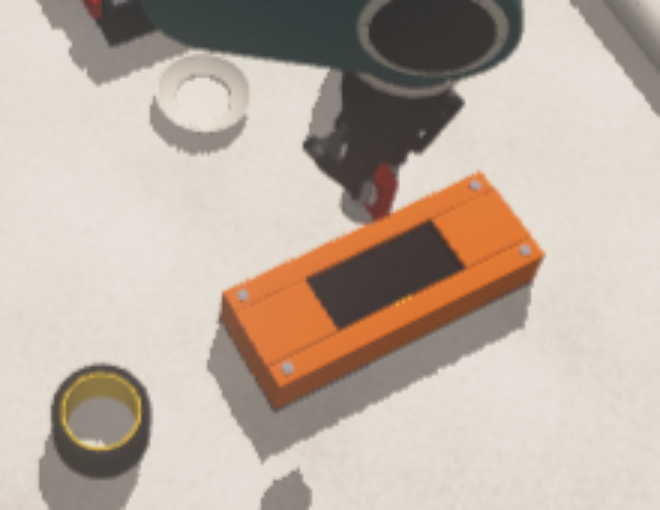

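```bash
python3 -m jog '[[-0.003,-0.001,0.01,0],[-0.006,-0.002,0.025,0],[-0.006,-0.002,0.045,0],[-0.006,-0.002,0.065,0],[-0.006,-0.002,0.083,0],[-0.006,-0.002,0.095,0],[-0.006,-0.002,0.102,0],[-0.006,-0.002,0.105,0],[-0.006,-0.002,0.105,0],[-0.006,-0.002,0.105,0]]' && python3 - <<'E'
from h import *
go(.5121,-.2630,.17,5.5)
c=cams.capture('wrist');P=fcloud(c);cv2.imwrite('pics/g_w.png',c['pixels'][:,:,::-1])
c=cams.capture('side');I=c['pixels'][:,:,::-1];cv2.imwrite(f'pics/g_side.png',cv2.resize(I[230:340,340:480],None,fx=5,fy=5))
c=cams.capture('top');I=c['pixels'][:,:,::-1];cv2.imwrite(f'pics/g_top.png',cv2.resize(I[100:240,390:500],None,fx=4,fy=4))
E
```

```text
time_s: 8.32
ee_pos: [0.5119, -0.2639, 0.1856]
eef_rot: [0.672, 0.74, 0.0, 0.0]
force: [0.2, 0.6, -2.9]
gripper_width: 0.0136
t 8.32 pos [ 0.5119 -0.2639  0.1856] yaw 5.5 F [ 0.16  0.57 -2.91] w 0.0136 q [-0.52 -0.04  1.8  -0.    1.38 -0.62] tilt [ 8.e-04 -5.e-04 -1.e+00]
shift [0.0009 0.0003 0.0156] twist 0.0 dist 0.016
```

View pics/g_w.png

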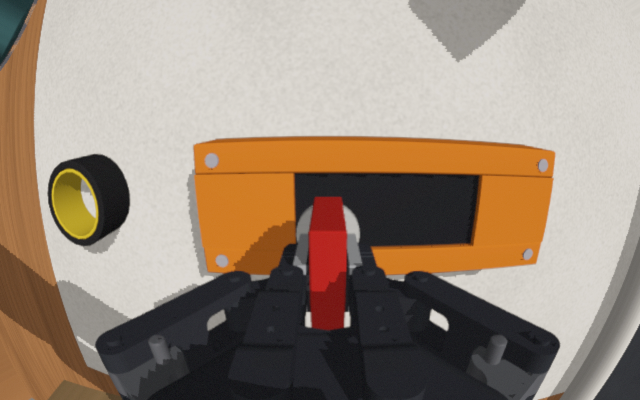

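View pics/g_side.png

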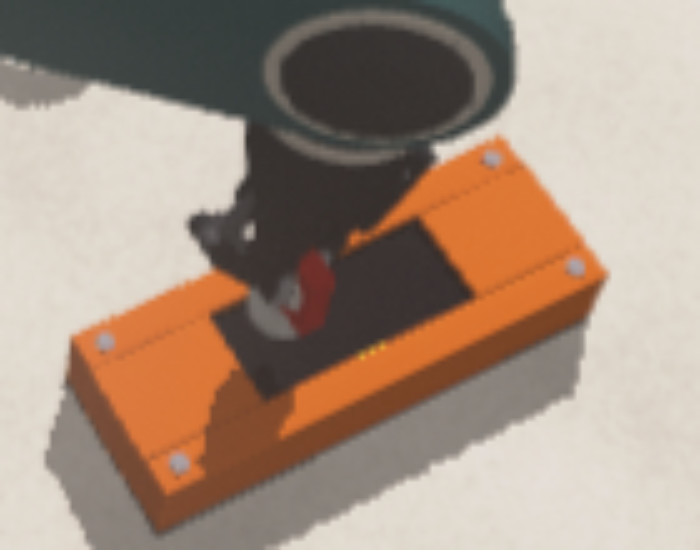

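The wrist picture shows the foot over the window's left end: the window spans columns 296–478 and the blade is at 328, so x is about -44 mm. Next I go down gently to contact.

```bash
python3 -m jog '[[0.0007,0,0.004,0],[0.0007,0,0.008,0],[0.0007,0,0.011,0],[0.0007,0,0.012,0],[0.0007,0,0.013,0],[0.0007,0,0.013,0],[0.0007,0,0.013,0]]'; python3 -m jog '[[0,0,0.001,0],[0,0,0.002,0],[0,0,0.002,0]]';python3 -m jog '[[0,0,0.0005,0],[0,0,0.001,0],[0,0,0.001,0]]'
```

```text
time_s: 9.05
ee_pos: [0.5116, -0.2631, 0.1719]
eef_rot: [0.672, 0.74, -0.0, -0.0]
force: [0.0, 0.0, -2.6]
gripper_width: 0.0134
time_s: 9.3
ee_pos: [0.5116, -0.2631, 0.1698]
eef_rot: [0.672, 0.74, 0.0, 0.0]
force: [0.7, -1.2, -1.9]
gripper_width: 0.0136
time_s: 9.55
ee_pos: [0.5116, -0.2631, 0.1689]
eef_rot: [0.672, 0.74, 0.0, 0.0]
force: [-0.3, 0.2, -1.8]
gripper_width: 0.0134
```

```bash
python3 -m jog '[[0,0,0.0005,0],[0,0,0.001,0],[0,0,0.001,0]]';python3 -m jog '[[0,0,0.0005,0],[0,0,0.001,0],[0,0,0.001,0],[0,0,0.001,0]]'; python3 -c "
from h import *
for i in range(3):
  cams.capture('wrist'); print(robot.state()['force'].round(2),robot.state()['ee_pos'].round(4))"
```

```text
time_s: 9.8
ee_pos: [0.5116, -0.2631, 0.1679]
eef_rot: [0.672, 0.74, 0.0, 0.0]
force: [-0.2, -0.2, -0.3]
gripper_width: 0.0133
time_s: 10.13
ee_pos: [0.5116, -0.2631, 0.167]
eef_rot: [0.672, 0.74, 0.0, 0.0]
force: [0.0, -0.0, 0.9]
gripper_width: 0.0138
[ 0.26 -0.15  0.6 ] [ 0.5116 -0.2631  0.167 ]
[ 0.28 -1.22 -0.49] [ 0.5116 -0.2631  0.167 ]
[0.18 0.35 0.71] [ 0.5116 -0.2631  0.167 ]
```

```bash
python3 -m jog '[[0,0.001,0,0],[0,0.002,0,0],[0,0.003,0,0],[0,0.003,0,0]]' | sed -n '2p;4p'; python3 -m jog '[[0,0.001,0,0],[0,0.002,0,0],[0,0.003,0,0],[0,0.003,0,0]]'| sed -n '2p;4p'
```

```text
ee_pos: [0.5146, -0.2627, 0.1669]
force: [-1.4, -0.2, 0.8]
ee_pos: [0.5177, -0.2624, 0.1669]
force: [-1.7, 0.4, 1.0]
```

```bash
python3 -m jog '[[0,0.001,0,0],[0,0.002,0,0],[0,0.002,0,0]]' | sed -n '2p;4p'; python3 -m jog '[[0,0.001,0,0],[0,0.002,0,0],[0,0.002,0,0]]' | sed -n '2p;4p'
```

```text
ee_pos: [0.5197, -0.2623, 0.1669]
force: [-0.9, 0.1, 1.2]
ee_pos: [0.5217, -0.2621, 0.1669]
force: [-0.8, 0.3, -0.9]
```

```bash
python3 -m jog '[[0,0.001,0,0],[0,0.001,0,0]]' | sed -n '2p;4p'; python3 -m jog '[[0,0,0,0]]' | sed -n '2p;4p'
```

```text
ee_pos: [0.5227, -0.262, 0.1669]
force: [0.0, 0.4, -0.1]
ee_pos: [0.5227, -0.262, 0.1669]
force: [-0.6, -1.4, 0.3]
```

Noise only; the press is still about 3 N. I continue.

```bash
python3 -m jog '[[0,0.001,0,0],[0,0.002,0,0],[0,0.002,0,0]]' | sed -n '2p;4p'; python3 -m jog '[[0,0,0,0]]' | sed -n '4p'
```

```text
ee_pos: [0.5248, -0.2617, 0.1668]
force: [1.2, -0.6, -2.0]
force: [1.3, 1.2, -0.9]
```

```bash
python3 -m jog '[[0,0.001,0,0],[0,0.002,0,0],[0,0.002,0,0]]' | sed -n '2p;4p'; python3 -m jog '[[0,0,0,0]]' | sed -n '4p'
```

```text
ee_pos: [0.5266, -0.2616, 0.1667]
force: [0.1, -0.7, -2.4]
force: [0.3, 0.5, -2.3]
```

```bash
python3 -m jog '[[0,0.001,0,0],[0,0.002,0,0],[0,0.002,0,0]]' | sed -n '2p;4p'; python3 -m jog '[[0,0,0,0]]' | sed -n '4p'
```

```text
ee_pos: [0.5286, -0.2614, 0.1669]
force: [0.2, 0.3, -0.6]
force: [0.9, 0.4, -2.3]
```

```bash
python3 -c "
from h import *
c=cams.capture('wrist')
F=[]
for i in range(6):
  F.append(robot.state()['force']); cams.capture('wrist')
print(np.mean(F,0).round(2), robot.state()['ee_pos'].round(4))"
```

```text
[ 0.14 -0.14 -1.75] [ 0.5285 -0.2614  0.1669]
```

Over the last steps the press fell from about 3 N to about 1 N, so the foot is in the socket. I'll feel my way down.

```bash
python3 -m jog '[[0,0,0.001,0],[0,0,0.002,0],[0,0,0.002,0]]' | sed -n '2p;4p'; python3 -c "
from h import *
F=[]
for i in range(5):
  F.append(robot.state()['force']); cams.capture('wrist')
print(np.mean(F,0).round(2),np.mean([robot.state()['moment']],0).round(3), robot.state()['ee_pos'].round(4))"
```

```text
ee_pos: [0.5284, -0.2614, 0.1646]
force: [0.6, -0.3, -2.3]
[ 0.04 -0.44 -2.4 ] [0.044 0.038 0.04 ] [ 0.5285 -0.2614  0.1649]
```

```bash
python3 -m jog '[[0,0,0.001,0],[0,0,0.002,0],[0,0,0.002,0]]' | sed -n '2p;4p'; python3 -c "
from h import *
F=[]
for i in range(5):
  F.append(robot.state()['force']); cams.capture('wrist')
print(np.mean(F,0).round(2), robot.state()['ee_pos'].round(4))"
```

```text
ee_pos: [0.5284, -0.2614, 0.1626]
force: [0.2, 0.3, -2.1]
[ 0.15  0.15 -2.31] [ 0.5285 -0.2614  0.163 ]
```

```bash
python3 -m jog '[[0,0,0.001,0],[0,0,0.002,0],[0,0,0.002,0]]' | sed -n '2p;4p'; python3 -c "
from h import *
F=[]
for i in range(5):
  F.append(robot.state()['force']); cams.capture('wrist')
print(np.mean(F,0).round(2), robot.state()['ee_pos'].round(4))"
```

```text
ee_pos: [0.5285, -0.2614, 0.1607]
force: [0.8, -0.2, -2.7]
[-0.02  0.29 -2.4 ] [ 0.5285 -0.2614  0.1609]
```

```bash
python3 -m jog '[[0,0,0.0015,0],[0,0,0.003,0],[0,0,0.0045,0],[0,0,0.006,0],[0,0,0.006,0]]' | sed -n '2p;4p'; python3 -m jog '[[0,0,0.0015,0],[0,0,0.003,0],[0,0,0.0045,0],[0,0,0.006,0],[0,0,0.006,0]]' | sed -n '2p;4p'
```

```text
ee_pos: [0.5284, -0.2613, 0.1545]
force: [0.5, -0.1, -1.8]
ee_pos: [0.5284, -0.2614, 0.1485]
force: [0.8, -0.1, -2.7]
```

```bash
 python3 -m jog '[[0,0,0.001,0],[0,0,0.002,0],[0,0,0.003,0],[0,0,0.003,0]]' | sed -n '2p;4p'; python3 -m jog '[[0,0,0.001,0],[0,0,0.002,0],[0,0,0.002,0]]' | sed -n '2p;4p'; python3 -c "
from h import *
F=[]
for i in range(5):
  F.append(robot.state()['force']); cams.capture('wrist')
print(np.mean(F,0).round(2), robot.state()['ee_pos'].round(4))"
```

```text
ee_pos: [0.5285, -0.2614, 0.1457]
force: [-0.2, -1.4, -2.2]
ee_pos: [0.5285, -0.2615, 0.1438]
force: [0.2, 0.3, -1.0]
[ 0.16  0.24 -1.19] [ 0.5285 -0.2614  0.144 ]
```

```bash
 python3 -m jog '[[0,0,0.0005,0],[0,0,0.001,0],[0,0,0.0015,0],[0,0,0.0015,0]]' | sed -n '2p;4p'; python3 -c "
from h import *
F=[]
for i in range(5):
  F.append(robot.state()['force']); c=cams.capture('wrist')
print(np.mean(F,0).round(2), robot.state()['ee_pos'].round(4))
cv2.imwrite('pics/h_w.png',c['pixels'][:,:,::-1])"
```

```text
ee_pos: [0.5285, -0.2614, 0.1424]
force: [0.2, 0.4, 1.1]
[-0.12  0.33  0.64] [ 0.5285 -0.2614  0.1425]
```

View pics/h_w.png

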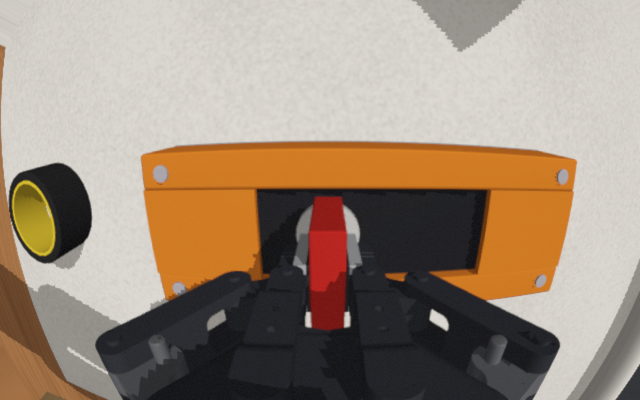

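```bash
 python3 -m jog '[[0,0,0,0],[0,0,0,0],[0,0,0,0],[0,0,0,0],[0,0,0,0],[0,0,0,0]]' 0.3; python3 -c "
from h import *
F=[]
for i in range(3):
  F.append(robot.state()['force']); c=cams.capture('wrist')
print(np.mean(F,0).round(2), robot.state()['ee_pos'].round(4))
cv2.imwrite('pics/i_w.png',c['pixels'][:,:,::-1])"
```

```text
time_s: 17.3
ee_pos: [0.5285, -0.2614, 0.1424]
eef_rot: [0.672, 0.74, 0.0, 0.0]
force: [0.8, 0.4, -0.5]
gripper_width: 0.0555
[ 0.21  0.1  -0.2 ] [ 0.5285 -0.2614  0.1424]
```

View pics/i_w.png

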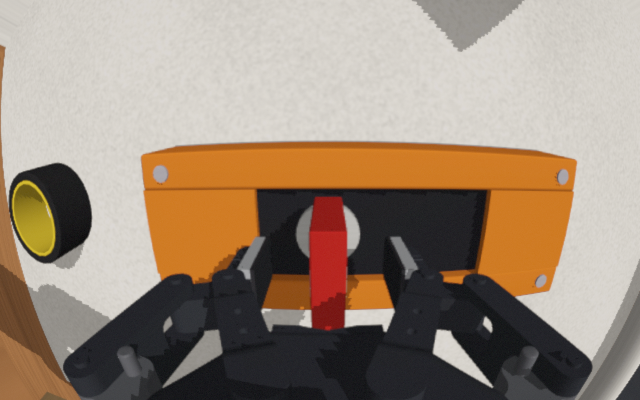

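The target at (328,260) is free and upright between the open pads. I'll retreat straight up.

```bash
 python3 -m jog '[[0,0,-0.005,0],[0,0,-0.015,0],[0,0,-0.03,0],[0,0,-0.05,0],[0,0,-0.07,0],[0,0,-0.09,0],[0,0,-0.11,0],[0,0,-0.13,0],[0,0,-0.145,0],[0,0,-0.155,0],[0,0,-0.16,0],[0,0,-0.16,0]]'; python3 -m jog '[[0.015,0,0,0],[0.045,0,0,0],[0.08,0,0,0],[0.115,0,0,0],[0.14,0,0,0],[0.155,0,0,0],[0.16,0,0,0],[0.16,0,0,0]]'; python3 - <<'E'
from h import *
for n in ['top','side','wrist']:
    c=cams.capture(n);P=(fcloud if n=='wrist' else cloud)(c);I=c['pixels'].astype(int);R,G,B=I[...,0],I[...,1],I[...,2]
    m=(R>80)&(R>2.2*G)&(R>2*B)&(c['z_map']>0)&(abs(P[...,0]-.5285)<.06)&(abs(P[...,1]+.261)<.06)
    p=P[m&(P[...,2]>.06)]
    if len(p): print(n,len(p),p[:,2].max().round(4),np.percentile(p[:,2],95).round(4),rect(p[p[:,2]>p[:,2].max()-.008]))
    print(n,[(round(float(d['score']),2),np.round(d['at'],3)) for d in cams.place_of(n,'target')])
    I=c['pixels'][:,:,::-1]
    if n=='side': I=cv2.resize(I[130:370,280:500],None,fx=2.5,fy=2.5)
    if n=='top': I=cv2.resize(I[60:320,180:520],None,fx=2.2,fy=2.2)
    cv2.imwrite(f'pics/j_{n}.png',I)
print(robot.state()['time_s'])
E
```

```text
time_s: 18.45
ee_pos: [0.5286, -0.2615, 0.3033]
eef_rot: [0.672, 0.74, 0.0, 0.001]
force: [0.9, -0.9, -0.5]
gripper_width: 0.0555
time_s: 19.12
ee_pos: [0.5129, -0.1009, 0.3016]
eef_rot: [0.672, 0.741, -0.0, -0.0]
force: [0.8, -0.3, 0.3]
gripper_width: 0.0561
top [(0.61, array([0.568, 0.482, 0.023]))]
side 90 0.1145 0.113 (array([ 528. , -260.2]), array([14.2, 48.3]), -87.3)
side [(0.82, array([ 0.527, -0.258,  0.016])), (0.38, array([ 0.558, -0.257,  0.045])), (0.33, array([ 0.303,  0.275, -0.001])), (0.28, array([ 0.532, -0.256,  0.086]))]
wrist 410 0.1114 0.1105 (array([ 525.4, -243.1]), array([12.6, 16.6]), -84.7)
wrist [(0.94, array([ 0.526, -0.262,  0.019]))]
19.4167
```

View pics/j_side.png

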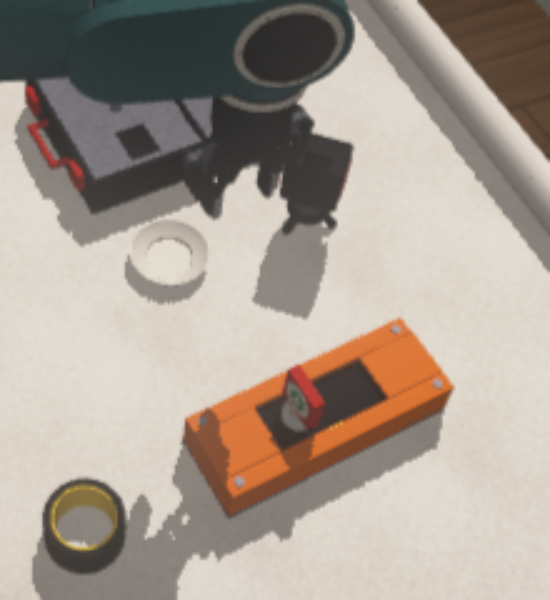

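View pics/j_wrist.png

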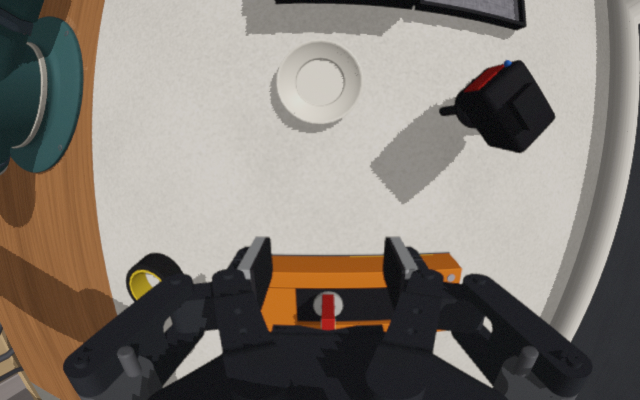

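View pics/j_top.png

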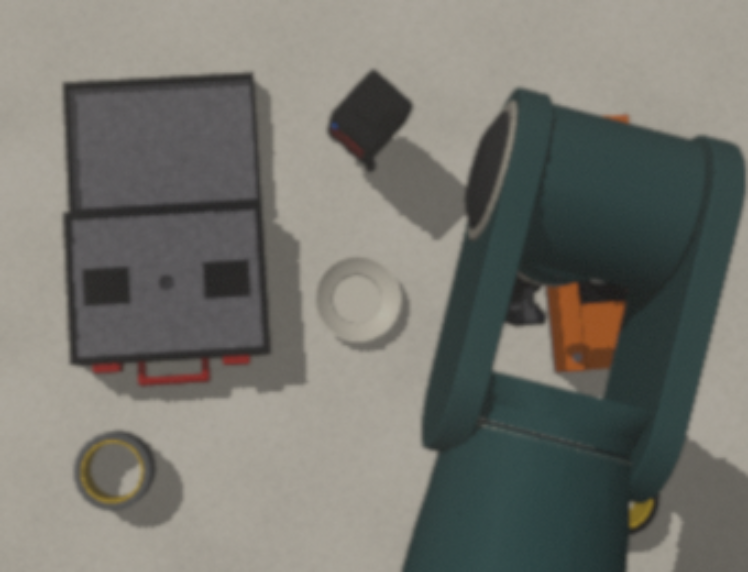

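The side and wrist pictures show the target upright in the window (side crop (303,395), wrist (328,310)). The blade top is at about 0.110 m, which is the height expected when seated. The dish, level and tapes look unmoved.

```bash
python3 -c "
from rig import robot
print(robot.hand_in())"
```

```text
the job is handed in; nothing more can be done
None
```

The red target is standing upright by itself in the hidden socket with its flange on the cover, and I handed the job in at about 19.4 s of the 64 s allowed.

- **Slide:** I set the foot down at about x = -44 mm on the window and slid it along the centre line at about 3 N, which is about 3 mm of cover travel. The force fell to about 1 N near x = -28 mm, where the foot dropped in.
- **Seating:** I pushed down with almost no resistance or sideways force until the flange took load on the cover, ending at about 3.3 N. Then I opened the gripper and backed away.

**Last checks:**
- The wrist camera put the blade top at about 0.1105 m and the foot tip at about 0.019 m, as expected for a seated target. The side camera read a little higher, at 0.113–0.1145 m for the blade top, which I took as depth noise.
- The arm blocked the top camera's view of the target, so that view could not confirm it. The only match it reported, at (0.568, 0.482), was the purple look-alike, which I left alone.
- The dish, the level and the grey tape roll looked unmoved in the pictures. The black roll looked unmoved in the side picture but was mostly hidden in the top one.

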